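# Set the dough sheeter's gap lever to the marker and shut its finger guard

## Task

Get the dough sheeter ready for its next pass: with a fingertip, push the gap lever round until its red pointer stands over the green marker clip on the scale, and push the raised finger guard fully down to its stop. Only push, gently: grip nothing, and leave the clip and the things on the bench where they are.

Things in the scene. Friction and masses are not known exactly. Their poses are not given: they have to be found in the camera images.
- sheeter: Bench-top dough sheeter, fixed; white side housings 200 mm high, steel feed tables 95 mm above the bench before and behind the rolls; 600 mm long (x), 415 wide (y). Origin: on the bench under the middle of the rolls. x along the dough's path, roughly away from the robot, z up. Lever side at -y, motor housing at +y. A bridge 200 mm high covers the rolls, x -38 to +48 mm.
- lever_pivot (a point): The fixed axis of the gap lever, which runs along the sheeter's y: at (-60, -192, 100) mm in the sheeter's frame. Round it sits a grey drum, 36 mm wide in y, whose curved scale (radius 100 mm, black divisions 0.1 rad apart, from -0.6 to 0.6 rad) is on top.
- gap_lever (a joint): Angle of the gap lever, which raises and lowers the upper roll (rad): 0 upright, positive leaning along the sheeter's +x (away from the robot), negative to -x; stops at -0.58 and 0.58. It is stiff: stays where it is left, moves at about 3 N pushed near the knob, does not spring back. It passes the marker clip freely.
- lever_knob (a point): Centre of the lever's black ball knob, 32 mm across, 155 mm from lever_pivot. Below it the lever is a steel rod 12 mm thick, bare from 120 mm (just clear of scale and pointer) to 140 mm from the pivot. There is free space for a finger before and behind rod and knob.
- lever_pointer (a point): Outer end of the lever's red pointer fin (3 mm thick, seen from above), 108 mm from the lever axis and 12 mm further to the sheeter's -y than lever_pivot.
- gap_marker (a joint): Angle of the green marker clip on the scale (rad), counted as for gap_lever. It is stiff and stays where it is unless pushed.
- marker_top (a point): Middle of the green marker clip, 14 mm wide along the scale, sitting on the outer (-y) rim of the scale. When the pointer stands exactly over the clip, lever_pointer coincides with this point.
- guard (a joint): Angle of the finger guard (rad): 0 shut against its stop (it then slopes 30 degrees down from its hinge towards the robot), positive raised, up to 1.3. A stiff hinge: it stays where it is left and moves down at about 2 to 5 N pressed at its edge.
- guard_hinge (a point): Middle of the guard's hinge, which runs along the sheeter's y: at (-45, 0, 188) mm in the sheeter's frame.
- guard_edge (a point): Middle of the guard's free edge, a bar 10 mm thick (with a yellow sleeve, 15 mm thick, 90 mm long) along the sheeter's y, 110 mm from the hinge. The guard is a grid of steel bars 20 mm apart, 244 mm wide. Shut, this point is at (-140, 0, 133) mm in the sheeter's frame, 38 mm above the feed table.
- dredger: Steel flour dredger, 70 mm across, 112 mm high, standing on the bench; origin at the centre of its underside. Leave alone.
- cutter: Steel ring cutter, 80 mm across, 45 mm high, standing on the bench; origin at the centre of its underside. Leave alone.
- tart: White-topped tart with a red berry on a gold board 90 mm square, about 67 mm high; origin at the centre of its underside. Leave alone.
- palette_knife: Palette knife with a dark wooden handle, 240 mm long, lying on the bench; origin on the bench under its middle. Leave alone.

How it is judged:
By the outcome, as a careful person would: the job done as asked, in the order asked, and still so for the second after the job is handed in, with the robot touching nothing.
It also fails if it takes over 51 s, if anything falls off the work surface, if the arm or the gripper's body presses on something with over 40 N, if the wrist force passes 120 N, or if a joint passes its speed limit or range.

## Robot

A 6-joint arm with a two-finger parallel gripper is mounted at the origin on the work surface. World frame = base frame: x ahead of the robot, y to its left, z up, the work surface at z = 0. Lengths are in m, angles in rad, forces in N, time in s.
With the tool pointing down it reaches from about 0.35 to 0.975 m from the base axis. Payload 17.4 kg.
Tool frame: the origin (TCP) lies midway between the tips of the shut fingers; the grasp point (between the pads) lies ctrl.grip_point_offset behind it (ctrl.grip_point_offset is the distance from the TCP to the grasp point, in m); z points along the fingers, y is the line along which they close (so a half turn about z gives the same grasp; the last joint's range is limited). The gripper opens to 85 mm and grips with 20 to 120 N. Pads are 22 mm wide; open, the fingers measure 114 mm over their backs; the gripper's body (76 mm by 85 mm) begins 54 mm behind the grasp point. The pads swing forward as they close: fully open they stand 13 mm farther back than shut.
Start: joints at [1.258, 0.116, 1.442, -0, 1.584, -0.038], TCP at [0.183, 0.65, 0.231] pointing down, gripper open.
Joint ranges: [-2.83, 2.83], [-0.83, 2.19], [0.07, 2.5], [-1.14, 4.28], [0.01, 3], [-2.97, 2.97]. Speed limits (rad/s): [1.89, 1.89, 2.22, 3.14, 3.14, 3.14].

## Interface

Orientations are given as a unit quaternion [w, x, y, z].
In Python, from cell import ctrl gives the robot as it stands.
- The arm moves only by the tool carry_out, never from a script. Its argument "series" is text: rows parted by semicolons, each of 7 numbers parted by spaces: the finger opening in m, from 0 to 0.0854, then the shift along the world's x, y, z in m, then the turn, a rotation vector about the world's x, y, z in rad. A call has 1 to 12 rows; each row is the pose to reach, as a shift and turn from the pose commanded when the call began; what a row does not reach only later rows make up. A row lasts 1/10 s, in which the tool goes at most 50 mm and 8.59 degrees, less where a joint would pass 70% of its speed; a pose out of reach is approached as far as the arm can. A call with a gripper value outside its range is refused whole. The fingers move at their own pace and stop on an object; "squeeze" is the grip in N (left out, the last holds). Time passes only in rows, so rows that repeat a pose let the fingers close. It gives the time, the measured TCP pose, the force, the opening and the grip force at its end, in the units of the state.
- ctrl.sense(): the state, without advancing time (a new reading comes with each control period).
- ctrl.snapshot(name): name is "side" or "top"; returns the picture (420x560x3 uint8, red, green, blue); there is no depth.
- ctrl.camera_model(name): a dict with "K" (3x3 intrinsics, pixels), "dist" ([k1, k2, p1, p2, k3] as OpenCV has them; the pictures are not rectified), "world_to_cam" (4x4, takes a point from world to camera coordinates). Camera axes: x right, y up, looking along -z (the intrinsics and any distortion apply to the point x, -y, -z); pixel columns grow to the right and rows downward; lengths in m; the calibration is good to about 2 mm. A picture is of the moment at which its call begins. camera_model takes no time and is no camera call.
- ctrl.sign_off(): hands the job in; it is judged then, once.
The state is a dict: "clock": time; "joint_pos": joint angles; "dq": joint speeds; "joint_efforts": joint torques, N m; "position": TCP position; "eef_rot": TCP orientation; "contact_force": force on the tool from outside, world axes, zero at the start; "ft_torque": the same for the moment, N m; "gripper_width": opening from 0.0 (shut) to 1.0 (fully open); "finger_force": force on a finger pad.
Only numpy, scipy, OpenCV 4.12 (cv2) and the standard library are available. Lean on these libraries where they do the work, as an engineer would, in place of code of your own. Each camera call takes 0.05 s, during which the arm holds its last target. There are 200 camera calls.

## Working session

There is one attempt and no reset: what is moved stays moved. The work goes in short steps, Python scripts to look and compute and a tool call to move; the robot and the scene stay as the last step left them, time stands still between calls to the robot, and variables do not carry over. Pictures are saved under pics/ and viewed, at most 10 in all, crops included, and the job is handed in when it is done.

Besides the shell and the picture viewer there is one more tool, called in YAML: its name, and indented under it one key for each argument. carry_out: Moves the arm, as the interface text tells. Its arguments: {"type":"object","properties":{"series":{"type":"string"},"squeeze":{"type":"number"}},"required":["series"]}

```bash
mkdir -p pics; python3 - <<'E'
from cell import ctrl
import cv2
s=ctrl.sense();print(s)
for n in("side","top"):
    cv2.imwrite(f"pics/{n}0.png",ctrl.snapshot(n)[:,:,::-1]);print(n,ctrl.camera_model(n))
print(ctrl.grip_point_offset)
E
```

```text
{'clock': 0.0, 'joint_pos': array([ 1.25819679e+00,  1.16504906e-01,  1.44230790e+00,  2.63376323e-05,
        1.58398772e+00, -3.77988239e-02]), 'dq': array([ 0.00096084, -0.0012835 , -0.00026816,  0.00177532,  0.0005261 ,
        0.00119115]), 'joint_efforts': array([-8.06719490e-04, -7.31974053e+01, -6.32502007e+01, -1.16711672e-04,
        6.13902113e-03,  1.28925342e-05]), 'position': array([0.18310348, 0.64948244, 0.23052294]), 'eef_rot': array([-1.18235013e-04,  1.36968247e-01,  9.90575254e-01, -5.92396725e-04]), 'contact_force': array([-0.1403841 ,  0.48611576, -0.05096182]), 'ft_torque': array([-0.05076262, -0.05724063,  0.00210028]), 'finger_force': 0.0, 'gripper_width': 1.0000694735210605}
side {'K': array([[489.57224065,   0.        , 282.86402984],
       [  0.        , 489.57224065, 211.08152996],
       [  0.        ,   0.        ,   1.        ]]), 'dist': array([-0.17392551,  0.        ,  0.        ,  0.        ,  0.        ]), 'world_to_cam': array([[ 0.97725036, -0.21187869,  0.00944234, -0.54656021],
       [ 0.14556708,  0.7024485 ,  0.69668955, -0.21434273],
       [-0.15424643, -0.67946562,  0.71731061, -1.2590553 ],
       [ 0.        ,  0.        ,  0.        ,  1.        ]])}
top {'K': array([[454.85518468,   0.        , 289.43345349],
       [  0.        , 454.85518468, 211.6045073 ],
       [  0.        ,   0.        ,   1.        ]]), 'dist': array([-0.07138134,  0.        ,  0.        ,  0.        ,  0.        ]), 'world_to_cam': array([[-0.0205862 , -0.99973013,  0.01076451,  0.01888795],
       [ 0.99550049, -0.01950066,  0.09272807, -0.5753617 ],
       [-0.09249313,  0.01262499,  0.99563328, -1.2847997 ],
       [ 0.        ,  0.        ,  0.        ,  1.        ]])}
0.0187
```

View pics/side0.png

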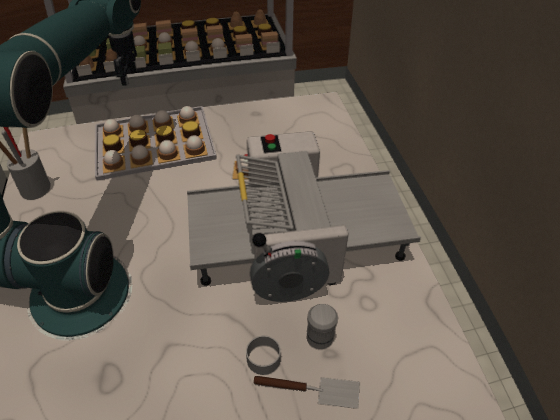

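View pics/top0.png

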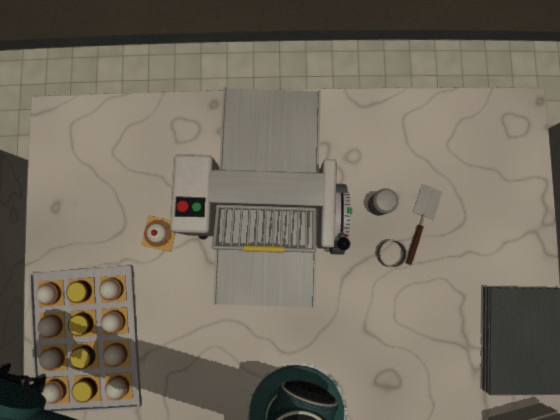

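The top view shows the knob at about (344,243), the clip at (349,211) and the yellow sleeve at (264,249). In the side view they are at about (259,240), (297,253) and (242,186). I'll enlarge both.

```bash
python3 - <<'E'
import cv2,numpy as np
a=cv2.imread("pics/top0.png")[150:315,165:365];b=cv2.imread("pics/side0.png")[145:310,180:380]
r=lambda i:cv2.resize(i,None,fx=3.9,fy=3.6,interpolation=cv2.INTER_CUBIC)
cv2.imwrite("pics/ct.png",r(a));cv2.imwrite("pics/cs.png",r(b))
E
```

```text
(no output)
```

View pics/ct.png

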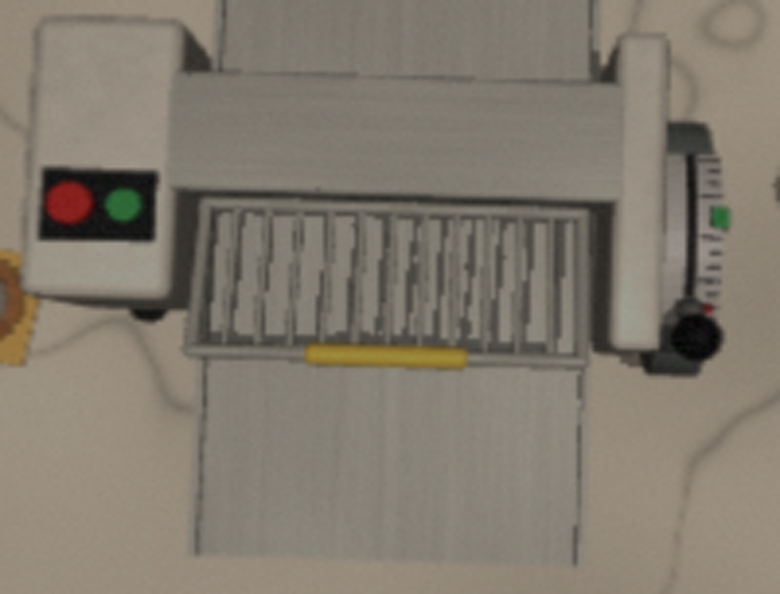

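View pics/cs.png

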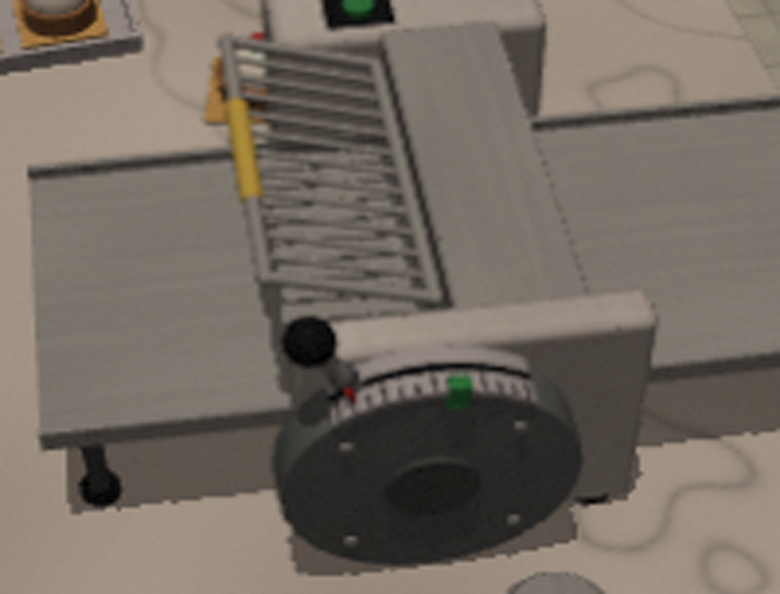

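Crop reading (top / side crop pixels):

| Feature | Top | Side |
|---|---|---|
| Knob | (696,337) | (309,341) |
| Clip | (720,217) | (459,391) |
| Red pointer | (709,309) | (349,393) |
| Sleeve | (386,356) | (243,147) |

The lever leans towards the robot, and the guard is raised about halfway. Next I'll fit the pose and the three joint angles.

```bash
cat > h.py <<'E'
import numpy as np,cv2
from cell import ctrl
from scipy.optimize import least_squares
C={n:ctrl.camera_model(n) for n in("side","top")}
def proj(n,P):
    c=C[n];p=c["world_to_cam"]@np.r_[P,1];p=p[:3]*[1,-1,-1]
    return cv2.projectPoints(p[None],np.zeros(3),np.zeros(3),c["K"],c["dist"])[0].ravel()
def W(q,P):
    c,s=np.cos(q[2]),np.sin(q[2]);return np.array([q[0]+c*P[0]-s*P[1],q[1]+s*P[0]+c*P[1],P[2]])
def lev(a,r,y=-.192): return np.array([-.06+r*np.sin(a),y,.1+r*np.cos(a)])
def edge(g,y,r=.11):
    a=g-np.pi/6;return np.array([-.045-r*np.cos(a),y,.188+r*np.sin(a)])
def full(n,p):
    o=(165,150) if n=="top" else (180,145)
    return (np.array(p)+.5)/[3.9,3.6]-.5+o
E
cat > fit.py <<'E'
from h import *
# q: x y yaw lever marker guard halfwidth
M=[("top",(696,337),lambda q:lev(q[3],.155)),("side",(309,341),lambda q:lev(q[3],.155)),
("top",(720,217),lambda q:lev(q[4],.108,-.204)),("side",(459,391),lambda q:lev(q[4],.108,-.204)),
("top",(709,309),lambda q:lev(q[3],.108,-.204)),("side",(349,393),lambda q:lev(q[3],.108,-.204)),
("top",(386,356),lambda q:edge(q[5],0)),("side",(243,147),lambda q:edge(q[5],0)),
("top",(188,352),lambda q:edge(q[5],.122)),("top",(586,363),lambda q:edge(q[5],-.122)),
("side",(228,40),lambda q:edge(q[5],.122)),("side",(266,278),lambda q:edge(q[5],-.122)),
("top",(195,553),lambda q:[-.3,q[6],.095]),("top",(577,565),lambda q:[-.3,-q[6],.095]),
("side",(30,172),lambda q:[-.3,q[6],.095]),("side",(42,440),lambda q:[-.3,-q[6],.095])]
f=lambda q:np.concatenate([proj(n,W(q,m(q)))-full(n,p) for n,p,m in M])
r=least_squares(f,[.6,0,0,-.4,0,.6,.12],loss="soft_l1")
q=r.x;np.save("q.npy",q);print(q.round(4));print(f(q).reshape(-1,2).round(1).tolist())
for k,P in dict(knob=lev(q[3],.155),rod=lev(q[3],.13),knobgoal=lev(q[4],.155),rodgoal=lev(q[4],.13),edge=edge(q[5],0),shut=edge(0,0),hinge=edge(0,0,0)).items():print(k,W(q,P).round(4))
E
python3 fit.py
```

```text
[ 0.6177  0.0651 -0.0588 -0.4671  0.1391  0.8593  0.1327]
[[0.6, 0.0], [-0.0, -0.0], [-1.4, -0.2], [-0.2, -5.0], [0.1, -0.1], [0.1, 0.6], [0.2, -0.3], [0.2, 0.8], [0.9, -1.1], [-0.9, -0.3], [-0.3, -0.2], [-0.6, -0.2], [-0.3, -0.1], [0.4, 0.4], [-0.0, 1.0], [-0.9, -0.2]]
knob [ 0.4768 -0.119   0.2384]
rod [ 0.4881 -0.1196  0.2161]
knobgoal [ 0.568  -0.1243  0.2535]
rodgoal [ 0.5645 -0.1241  0.2287]
edge [0.4691 0.0738 0.2242]
shut [0.4777 0.0733 0.133 ]
hinge [0.5728 0.0677 0.188 ]
```

carry_out:
  series: "0 0 0 0.05 0 0 0.1; 0 0.03 -0.03 0.09 0 0 0.215; 0 0.06 -0.07 0.1 0 0 0.215; 0 0.09 -0.11 0.1 0 0 0.215; 0 0.12 -0.15 0.1 0 0 0.215; 0 0.15 -0.19 0.1 0 0 0.215; 0 0.18 -0.23 0.1 0 0 0.215; 0 0.2 -0.275 0.1 0 0 0.215; 0 0.215 -0.32 0.1 0 0 0.215; 0 0.225 -0.365 0.1 0 0 0.215; 0 0.23 -0.41 0.1 0 0 0.215; 0 0.23 -0.45 0.1 0 0 0.215"
  squeeze: 20

```text
clock: 1.3
position: [0.4132, 0.1975, 0.331]
eef_rot: [-0.0, 0.03, 1.0, -0.0]
contact_force: [1.2, 0.3, 0.4]
gripper_width: 0.004
finger_force: 0.0
```

carry_out:
  series: "0 0 -0.045 0 0 0 0; 0 0 -0.09 0 0 0 0; 0 0 -0.135 0 0 0 0; 0 0 -0.18 0 0 0 0; 0 0 -0.225 0 0 0 0; 0 0 -0.27 0 0 0 0; 0 0 -0.318 0 0 0 0; 0 0 -0.318 -0.04 0 0 0; 0 0 -0.318 -0.08 0 0 0; 0 0 -0.318 -0.104 0 0 0; 0 0 -0.318 -0.104 0 0 0; 0 0 -0.318 -0.104 0 0 0"

```text
clock: 2.5
position: [0.4132, -0.1183, 0.2282]
eef_rot: [0.0, 0.03, 1.0, -0.0]
contact_force: [-0.3, 0.7, 0.3]
gripper_width: -0.001
finger_force: 0.0
```

```bash
python3 - <<'E'
from cell import ctrl
import cv2,numpy as np
s=ctrl.sense();print(s["clock"],s["position"],s["contact_force"])
a=ctrl.snapshot("top")[:,:,::-1][180:290,295:405];b=ctrl.snapshot("side")[:,:,::-1][200:310,220:330]
cv2.imwrite("pics/p1.png",cv2.resize(np.hstack([a,b]),None,fx=3.6,fy=3.6,interpolation=cv2.INTER_CUBIC))
E
```

```text
2.5 [ 0.41323971 -0.11829236  0.22819629] [-0.30126581  0.65058727  0.26793061]
```

View pics/p1.png

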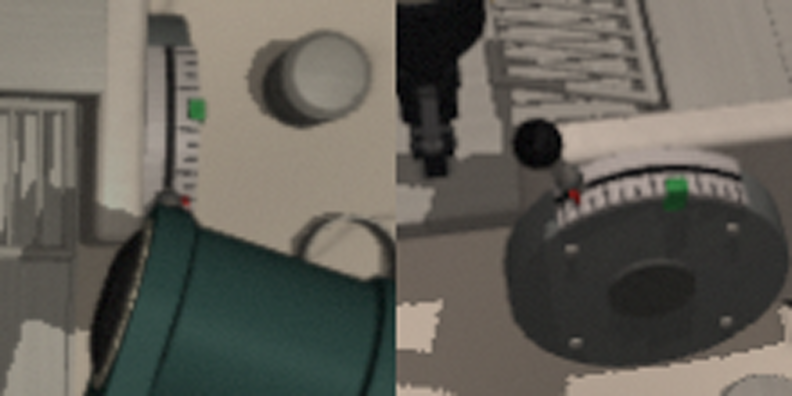

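In the left (top) half, the knob is hidden by the arm, with the red pointer at (185,200) and the clip at (197,110). On the right, the shut finger at (432,130) stands in front of the knob at (538,142). I'll push now, stopping short of the goal.

carry_out:
  series: "0 0.015 -0.001 0 0 0 0; 0 0.028 -0.002 0 0 0 0; 0 0.036 -0.002 0 0 0 0; 0 0.044 -0.003 0 0 0 0; 0 0.053 -0.003 0 0 0 0; 0 0.062 -0.004 0 0 0 0; 0 0.072 -0.004 0 0 0 0; 0 0.082 -0.005 0 0 0 0; 0 0.092 -0.005 0 0 0 0; 0 0.102 -0.006 0 0 0 0; 0 0.11 -0.007 0 0 0 0; 0 0.11 -0.007 0 0 0 0"

```text
clock: 3.8
position: [0.5241, -0.1254, 0.2269]
eef_rot: [-0.0, 0.03, 1.0, 0.0]
contact_force: [-0.2, 0.3, -0.0]
gripper_width: 0.003
finger_force: 0.0
```

```bash
python3 - <<'E'
from cell import ctrl
import cv2,numpy as np
s=ctrl.sense();print(s["clock"],s["position"],s["contact_force"])
T=ctrl.snapshot("top")[:,:,::-1];S=ctrl.snapshot("side")[:,:,::-1]
cv2.imwrite("pics/T2.png",T);cv2.imwrite("pics/S2.png",S)
a=T[180:290,295:405];b=S[200:310,220:330]
cv2.imwrite("pics/p2.png",cv2.resize(np.hstack([a,b]),None,fx=3.6,fy=3.6,interpolation=cv2.INTER_CUBIC))
E
```

```text
3.8 [ 0.52405069 -0.12542841  0.22688458] [-0.24055009  0.29276591 -0.01699331]
```

View pics/p2.png

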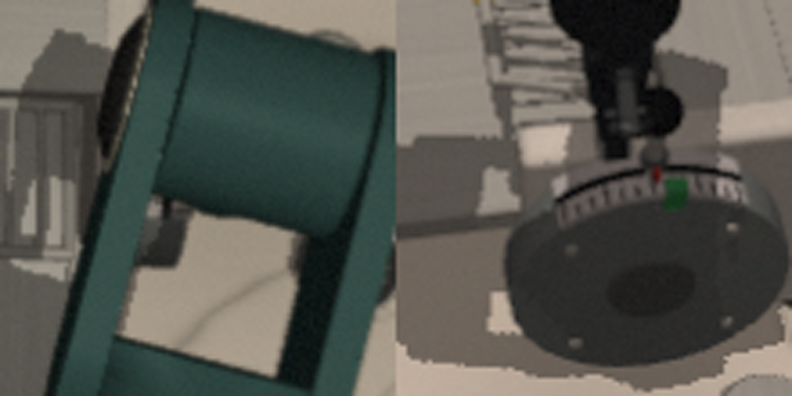

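The pointer is at (657,175) and the clip centre at (676,193), so the lever is a little short of the goal. I'll measure both by colour.

```bash
cat > meas.py <<'E'
from h import *
q=np.load("q.npy")
def cen(im,box,col):
    u0,v0,u1,v1=box;s=im[v0:v1,u0:u1].astype(float);b,g,r=s[...,0],s[...,1],s[...,2]
    w=np.clip((r-np.maximum(g,b)) if col=="r" else (g-np.maximum(r,b)),0,None);w[w<25]=0
    ys,xs=np.mgrid[v0:v1,u0:u1];return np.array([(w*xs).sum(),(w*ys).sum()])/w.sum()
if __name__=="__main__":
    T,S,S2=[cv2.imread(f"pics/{n}.png") for n in("top0","side0","S2")]
    bt,bs=(335,195,360,245),(250,235,320,275)
    for c,q0 in(("g",q[4]),("r",q[3])):
        ct,cs=cen(T,bt,c),cen(S,bs,c)
        f=lambda p:np.r_[proj("top",W(q,lev(*p)))-ct,proj("side",W(q,lev(*p)))-cs]
        r=least_squares(f,[q0,.108,-.204],x_scale=[.1,.01,.01]);print(c,ct,cs,r.x.round(4),r.fun.round(2))
    print("green2",cen(S2,bs,"g"));cr=cen(S2,bs,"r");print("red2",cr)
    f=lambda p:proj("side",W(q,lev(p[0],p[1],-.204)))-cr
    print(least_squares(f,[0,.108],x_scale=[.1,.01]).x)
    f=lambda p:proj("side",W(q,lev(p[0],.155)))-[293.2,230.2]
    print("knob",least_squares(f,[0]).x,[(a,proj("side",W(q,lev(a,.108,-.204))).round(1)) for a in(.05,.1,.15)])
E
python3 meas.py
```

```text
g [349.43855693 210.04622322] [297.48900616 251.77924362] [ 0.1488  0.1016 -0.209 ] [ 0.   -0.04 -0.04  0.  ]
r [346.06569343 235.40145985] [269.13476562 253.83789062] [-0.4656  0.1085 -0.2027] [-0.    0.01  0.01 -0.  ]
green2 [297.33242999 252.90514905]
red2 [292.18156425 247.84636872]
[0.03245397 0.11051051]
knob [0.0446087] [(0.05, array([292.9, 248.5])), (0.1, array([295.3, 248.3])), (0.15, array([297.6, 248.3]))]
```

carry_out:
  series: "0 0.005 0 0 0 0 0; 0 0.01 0 0 0 0 0; 0 0.0145 -0.001 0 0 0 0; 0 0.0145 -0.001 0 0 0 0"

```text
clock: 4.3
position: [0.5382, -0.1264, 0.2272]
eef_rot: [0.0, 0.03, 1.0, 0.0]
contact_force: [0.3, -0.8, 0.2]
gripper_width: -0.0
finger_force: 0.0
```

```bash
cat > look.py <<'E'
from meas import *
import sys
n=sys.argv[1];s=ctrl.sense();print(s["clock"],s["position"].round(4),s["contact_force"].round(2))
S=ctrl.snapshot("side")[:,:,::-1];cv2.imwrite(f"pics/S{n}.png",S)
bs=(250,235,320,275);cr=cen(S,bs,"r")
f=lambda p:proj("side",W(q,lev(p[0],p[1],-.204)))-cr
print(cr,cen(S,bs,"g"),least_squares(f,[0,.108],x_scale=[.1,.01]).x)
E
python3 look.py 3
```

```text
4.3 [ 0.5382 -0.1264  0.2272] [ 0.29 -0.78  0.24]
[296.41984733 247.01526718] [297.42286245 252.81877323] [0.11799802 0.11245072]
```

carry_out:
  series: "0 0.002 0 0 0 0 0; 0 0.004 0 0 0 0 0; 0 0.004 0 0 0 0 0"

```text
clock: 4.65
position: [0.5418, -0.1264, 0.2272]
eef_rot: [-0.0, 0.03, 1.0, -0.0]
contact_force: [-0.7, -1.3, -0.0]
gripper_width: -0.003
finger_force: 0.3
```

```bash
python3 look.py 4
```

```text
4.65 [ 0.5418 -0.1264  0.2272] [-0.67 -1.26 -0.04]
[297.44776119 247.05223881] [297.40495137 252.88859416] [0.13953308 0.11221354]
```

carry_out:
  series: "0 -0.01 0 0 0 0 0; 0 -0.04 0.001 0 0 0 0; 0 -0.07 0.003 0.02 0 0 0; 0 -0.07 0.003 0.07 0 0 0; 0 -0.07 0.02 0.1 0 0 0; 0 -0.07 0.065 0.1 0 0 0; 0 -0.07 0.11 0.1 0 0 0; 0 -0.07 0.155 0.1 0 0 0; 0 -0.075 0.2 0.1 0 0 0; 0 -0.075 0.24 0.1 0 0 0; 0 -0.075 0.24 0.1 0 0 0"

```text
clock: 5.8
position: [0.4656, 0.1171, 0.3273]
eef_rot: [0.0, 0.028, 1.0, 0.001]
contact_force: [0.5, -0.4, -0.5]
gripper_width: 0.003
finger_force: 0.0
```

```bash
python3 look.py 5; python3 - <<'E'
from meas import *
T=ctrl.snapshot("top")[:,:,::-1];S=cv2.imread("pics/S5.png")
cv2.imwrite("pics/T5.png",T)
bt,bs=(335,195,360,245),(250,235,320,275)
print(cen(T,bt,"r"),cen(T,bt,"g"))
a=T[180:240,310:370];b=S[220:280,265:325]
cv2.imwrite("pics/p5.png",cv2.resize(np.hstack([a,b]),None,fx=6.6,fy=6.6,interpolation=cv2.INTER_CUBIC))
E
```

```text
5.8 [0.4656 0.1171 0.3273] [ 0.54 -0.36 -0.52]
[297.59103641 246.96638655] [297.43073429 252.08327025] [0.14204836 0.11250067]
[nan nan] [349.73972603 210.86986301]meas.py:6: RuntimeWarning: invalid value encountered in divide
  ys,xs=np.mgrid[v0:v1,u0:u1];return np.array([(w*xs).sum(),(w*ys).sum()])/w.sum()
```

View pics/p5.png

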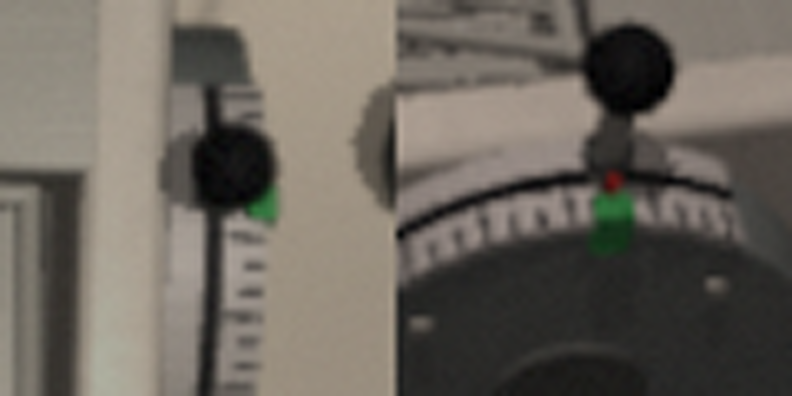

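The pointer (614,180) stands centred over the clip (614,215), and the top view agrees. Next is the guard: I'll press on its sleeve from above.

carry_out:
  series: "0 0 -0.02 -0.03 0 0 0; 0 0.001 -0.042 -0.07 0 0 0; 0 0.001 -0.042 -0.084 0 0 0; 0 0 -0.042 -0.093 0 0 0; 0 -0.001 -0.042 -0.102 0 0 0; 0 -0.002 -0.042 -0.111 0 0 0; 0 -0.003 -0.042 -0.12 0 0 0; 0 -0.003 -0.042 -0.129 0 0 0; 0 -0.003 -0.042 -0.138 0 0 0; 0 -0.002 -0.042 -0.147 0 0 0; 0 -0.001 -0.042 -0.156 0 0 0; 0 0 -0.042 -0.164 0 0 0"

```text
clock: 7.1
position: [0.4671, 0.0717, 0.1626]
eef_rot: [0.0, 0.03, 1.0, 0.0]
contact_force: [3.1, -0.4, 3.1]
gripper_width: 0.003
finger_force: 1.8
```

```bash
python3 look.py 6; python3 - <<'E'
from h import *
q=np.load("q.npy")
f=lambda p:np.r_[proj("side",W(q,lev(p[0],.155)))-[299.9,229.9],proj("top",W(q,lev(p[0],.155)))-[344.9,204.6]]
r=least_squares(f,[.14]);print("knob",r.x,r.fun)
E
```

```text
7.1 [0.4671 0.0717 0.1626] [ 3.12 -0.35  3.1 ]
[297.58854167 246.96354167] [297.37516088 252.38867439] [0.14198113 0.11251074]
knob [0.14285871] [0.07952625 0.37764477 0.6636843  0.08567442]
```

carry_out:
  series: "0 0.001 0 -0.007 0 0 0; 0 0.003 0 -0.014 0 0 0; 0 0.004 0 -0.019 0 0 0; 0 0.005 0 -0.022 0 0 0; 0 0.005 0 -0.022 0 0 0"

```text
clock: 7.65
position: [0.4716, 0.0717, 0.1408]
eef_rot: [-0.0, 0.03, 1.0, -0.0]
contact_force: [-0.3, -0.6, -0.2]
gripper_width: 0.004
finger_force: 0.0
```

carry_out:
  series: "0 0 0 -0.001 0 0 0; 0 0 0 -0.002 0 0 0; 0 0 0 -0.002 0 0 0"

```text
clock: 7.95
position: [0.4717, 0.0717, 0.1402]
eef_rot: [0.0, 0.03, 1.0, 0.0]
contact_force: [-3.0, -0.0, 11.3]
gripper_width: 0.0
finger_force: 5.3
```

The force climbs to 11 N at z = 0.140 m, as expected at the stop. I'll retreat and check.

carry_out:
  series: "0 -0.002 0 0.02 0 0 0; 0 -0.01 0 0.06 0 0 0; 0 -0.02 0.02 0.11 0 0 0; 0 -0.02 0.06 0.16 0 0 0; 0 -0.03 0.1 0.18 0 0 0; 0 -0.04 0.14 0.18 0 0 0; 0 -0.05 0.18 0.18 0 0 0; 0 -0.06 0.22 0.18 0 0 0; 0 -0.06 0.26 0.18 0 0 0; 0 -0.06 0.26 0.18 0 0 0"

```text
clock: 8.95
position: [0.4106, 0.335, 0.3182]
eef_rot: [-0.001, 0.028, 1.0, -0.0]
contact_force: [-0.0, -0.3, -0.5]
gripper_width: 0.0
finger_force: 0.0
```

```bash
python3 look.py 7; python3 - <<'E'
from meas import *
T=ctrl.snapshot("top")[:,:,::-1];S=cv2.imread("pics/S7.png")
for n in("top","side"):print(n,[proj(n,W(q,edge(g,y))).round(1).tolist() for g in(0,.05) for y in(.045,-.045)])
a=T[180:280,210:360];b=S[145:245,180:330]
cv2.imwrite("pics/p7.png",cv2.resize(np.vstack([a,b]),None,fx=3,fy=3,interpolation=cv2.INTER_CUBIC))
for n,I,(u0,v0) in(("top",T,(210,220)),("side",S,(190,150))):
    s=I[v0:v0+60,u0:u0+110].astype(int);m=(s[...,2]-s[...,0]>70)&(s[...,1]-s[...,0]>45)
    ys,xs=np.nonzero(m);print(n,len(xs),xs.mean()+u0,ys.mean()+v0)
E
```

```text
8.95 [0.4106 0.335  0.3182] [-0.   -0.34 -0.46]
[297.57478006 246.96480938] [297.46527197 251.83682008] [0.14170232 0.11250737]
top [[248.5, 244.8], [282.7, 246.1], [248.3, 245.7], [282.6, 247.1]]
side [[245.4, 199.5], [248.9, 223.8], [244.3, 198.3], [247.9, 222.6]]
top 183 265.42076502732243 245.63387978142077
side 79 229.8227848101266 185.7721518987342
```

View pics/p7.png

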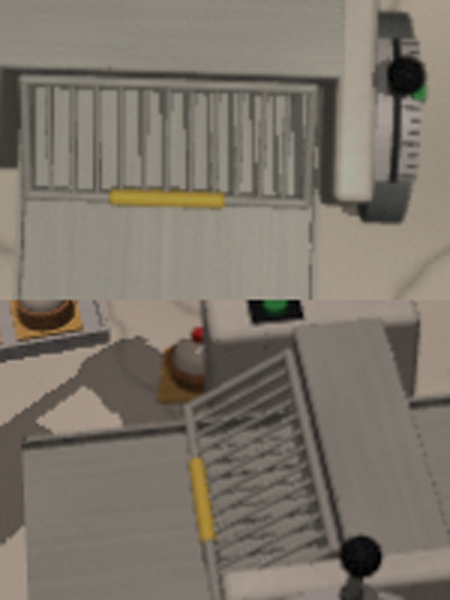

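The guard is shut: the sleeve centre is at about (247.0, 211.2) in the side view, against a predicted (247.1, 211.7). The pointer is still over the clip, so I'm handing in.

```bash
python3 -c "
from cell import ctrl
print(ctrl.sign_off())"
```

```text
the job is handed in; nothing more can be done
None
```

The job is handed in: the lever pointer stands over the green clip (lever about 0.14 rad, clip measured at 0.14 to 0.15), and the guard was then pushed down to its stop at about 11 N, with the arm clear after about 9 s; sign-off returned no verdict.

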